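# Set the shaker's bottle bars with the setting gauge

## Task

Set up the bar platform of the shaker for the waiting bottles: starting at the fixed bar and working away from it, hook the orange setting gauge over each of the three sliding bars in turn and draw that bar in until the gauge's nose just meets the bar before it, without shoving that one along, so that all three gaps end up one gauge setting wide. Then stand the gauge upright on the bench again and leave the waiting bottles standing.

Things in the scene. Friction and masses are not known exactly. Their poses are not given: they have to be found in the camera images.
- shaker: White bench shaker, fixed to the bench, 200 mm deep, 282 mm long; origin under its middle, yaw within 7 degrees. Its x runs along the bars, away from the robot; y along the row of bars, away from the fixed bar; z up. Four round steel bars (12 mm) cross its platform 40 mm above the deck, their axes 112 mm above the bench. Rails and bar ends rise at most 14 mm above the bar axes.
- fixed_bar (a point): Middle of the axis of the fixed bar, at the right-hand (-y) end of the shaker's platform, in bare aluminium end blocks; axes as the shaker's. All bars are plain 12 mm rod for 60 mm either side of their middle.
- bar1 (a point): Middle of the axis of the first sliding bar (12 mm rod, black end shoes; axes as the shaker's). The sliding bars move along the shaker's y only, with about 6 N of friction, and stay where left; a bar already set creeps too if pushed harder than that. It starts 69 to 97 mm from the fixed bar's axis; when set, 57 mm (a gap of 45 mm).
- bar2 (a point): Same point on the second sliding bar. When set it lies 57 mm, centre to centre, beyond bar1; it starts farther out than its final place. Neighbouring bars start at least 39 mm apart, centre to centre.
- bar3 (a point): Same point on the third sliding bar, the outermost. When set it lies 57 mm beyond bar2; it starts farther out than its final place.
- gauge_grip (a point): Where to grip the orange setting gauge: centre of its black upright handle, on its middle line, 66 mm above its flat underside. Handle: 28 mm thick along the gauge's y, 36 mm along x, from 40 to 88 mm above the underside. Gauge: 65 mm long (y), 50 mm wide (x), 88 mm tall, about 0.2 kg; stands loose on the bench left of the shaker, turned up to 30 degrees from the room's axes.
- gauge_slot (a point): Middle of the gauge's slot, 16 mm in +y from its middle line, 12 mm above the underside. Gauge along its y: solid nose -32.5 to 7.5 mm; slot open below, 7.5 to 24.5 mm, roof 25 mm above the underside; hook wall 24.5 to 32.5 mm. In use its axes lie as the shaker's: nose towards the fixed bar, slot over the bar to be drawn, hook behind it. Nose face to hook inner face: 57 mm = gap + bar.
- wait_1_mid (a point): Centre, half-way up, of a waiting reagent bottle (beige, white cap, 42 mm diameter, 88 mm tall), one of three standing loose together on the bench, behind the gauge (farther from the robot).
- wait_2_mid (a point): The same on the second waiting bottle.
- wait_3_mid (a point): The same on the third waiting bottle.
There are look-alikes about, which are no part of the job. Leave any yellow look-alike of the part that bears wait_3_mid alone.

How it is judged:
By the outcome, as a careful person would: the job done as asked, in the order asked, and still so for the second after the job is handed in, with the robot touching nothing.
It also fails if it takes over 59 s, if anything falls off the work surface, if the arm or the gripper's body presses on something with over 40 N, if the wrist force passes 120 N, or if a joint passes its speed limit or range.

## Robot

A 6-joint arm with a two-finger parallel gripper is mounted at the origin on a cart in front of the work surface, level with it; the furniture and walls round the work are solid. World frame = base frame: x ahead of the robot, y to its left, z up, the work surface at z = 0. Lengths are in m, angles in degrees, forces in N, time in s.
With the tool pointing down it reaches from about 0.375 to 0.9 m from the base axis. Payload 3.1 kg.
Tool frame: the origin (TCP) lies at the very end of the fingers, on their centre line; the grasp point (between the pads) lies 19 mm behind it; z points along the fingers, y is the line along which they close (so a half turn about z gives the same grasp; the last joint's range is limited). The gripper opens to 87 mm and grips with 3 to 60 N. Pads are 19 mm wide; open, the fingers measure 117 mm over their backs; the gripper's body (75 mm by 190 mm) begins 51 mm behind the grasp point.
Start: joints at [57.897, 30.224, 82.088, -0, 67.689, -10.227], TCP at [0.233, 0.58, 0.196] pointing down, gripper open.
Joint ranges: [-176.69, 176.69], [-43.24, 126.21], [12.49, 139.97], [-82, 262], [0, 151.66], [-163.58, 163.58]. Speed limits (degrees/s): [159.86, 159.86, 180, 180, 180, 180].

## Interface

Orientations are given as a 3x3 rotation matrix whose columns are the frame's x, y, z axes.
In Python, from rig import bot gives the robot as it stands.
- The arm moves only by the tool move_arm, never from a script. Its argument "increments" is a list of rows, each an object with "xyz": the shift along the tool's x, y, z in mm, a list of three; "roll": the turn about the tool's z in rad; "grip": the opening in per cent of the stroke, from 0 (shut) to 100 (fully open). A call has 1 to 5 rows; each row shifts and turns the commanded pose from where the row before left it, along the tool's axes as they then stand; what a row does not reach is not made up. A row lasts 1/12 s, in which the tool goes at most 41.7 mm and 7.16 degrees, less where a joint would pass 70% of its speed; a pose out of reach is approached as far as the arm can. A call is refused whole if a number of a shift passes 41.7 or a number of a turn 0.125, either way. A call with a gripper value outside its range is refused whole. The fingers move at their own pace and stop on an object; the grip force is fixed at half the most. Time passes only in rows, so rows that do not move let the fingers close. It gives the time, the measured TCP pose, the force, the opening and the grip force at its end, in the units of the state.
- bot.read_state(): the state, without advancing time (a new reading comes with each control period).
- bot.capture(name): name is "scene" or "top"; returns (picture, depth): 384x512x3 uint8, red, green, blue; 384x512 float32, m along the optical axis (not along the pixel's ray), 0 where there is no reading.
- bot.camera_model(name): a dict with "intrinsics" (3x3 intrinsics, pixels), "rvec" (rotation vector, rad) and "tvec" (3), from world to camera coordinates, as OpenCV has them. Camera axes: x right, y down, z forward; pixel columns grow to the right and rows downward; lengths in m; the calibration is good to about 2 mm. A picture is of the moment at which its call begins. camera_model takes no time and is no camera call.
- bot.hand_in(): hands the job in; it is judged then, once.
Trained networks look in the newest picture that a camera, given by its name, has taken for a name from the list of things; names that differ only in an ending like _2 or _b are one class to them, and where a whole thing is asked for, a point or a joint stands for the part that bears it (a point fixed in the world has none). Each returns a list of dicts, best first, with "conf" (0 to 1); they miss things now and then, are a little off and sometimes report something else, mostly with a low value. They report only what shows in the picture. A call takes as long as a camera call. They do not tell look-alikes from the thing itself.
- bot.spot_in(label, camera): "at" ([x, y, z] in m, in the coordinates of the camera as it stood for that picture, good to about 4 mm: the middle of the surface that is visible of it).
- bot.trace(label, camera): "mask" (384x512 bool, what is visible of it).
The state is a dict: "time_s": time; "joint_positions": joint angles; "qvel": joint speeds; "tau": joint torques, N m; "position": TCP position; "tcp_rot": TCP orientation; "force": force on the tool from outside, world axes, zero at the start; "moment": the same for the moment, N m; "opening": opening from 0.0 (shut) to 1.0 (fully open); "grasp_force": force on a finger pad.
Only numpy, scipy, OpenCV 4.12 (cv2) and the standard library are available. Lean on these libraries where they do the work, as an engineer would, in place of code of your own. Each camera call takes 0.05 s, during which the arm holds its last target. There are 200 camera calls.

## Working session

There is one attempt and no reset: what is moved stays moved. The work goes in short steps, Python scripts to look and compute and a tool call to move; the robot and the scene stay as the last step left them, time stands still between calls to the robot, and variables do not carry over. Pictures are saved under pics/ and viewed, at most 10 in all, crops included, and the job is handed in when it is done.

Besides the shell and the picture viewer there is one more tool, called after "Request:" by a JSON object that holds its "api" and its "payload". move_arm: Moves the arm, as the interface text tells. Its arguments: {"type":"object","properties":{"increments":{"type":"array"}},"required":["increments"]}

```bash
mkdir -p pics; cat > h.py <<'E'
import numpy as np, cv2
from rig import bot
def cam(n):
    m=bot.camera_model(n);R=cv2.Rodrigues(np.array(m['rvec'],float))[0];return np.array(m['intrinsics'],float),R,np.array(m['tvec'],float).ravel()
def world(n,depth):
    K,R,t=cam(n);v,u=np.mgrid[:384,:512]
    p=np.stack([(u-K[0,2])/K[0,0]*depth,(v-K[1,2])/K[1,1]*depth,depth],-1)
    w=(p-t)@R; w[depth<=0]=np.nan; return w
def c2w(n,p):
    K,R,t=cam(n);return R.T@(np.array(p)-t)
def save(n,img): cv2.imwrite('pics/'+n,cv2.cvtColor(img,cv2.COLOR_RGB2BGR))
E
python3 - <<'E'
from h import *
np.set_printoptions(precision=4,suppress=True)
a=[]
for n in('scene','top'):
    im,d=bot.capture(n);np.savez('/tmp/'+n,im=im,d=d);a.append(im)
    K,R,t=cam(n);print(n,-R.T@t,R[2],K[0,0])
    for l in('shaker','gauge_grip','bar1','fixed_bar','wait_1_mid'):
        for o in bot.spot_in(l,n):print(l,round(o['conf'],2),c2w(n,o['at']))
im=np.vstack(a);save('a.png',cv2.resize(im,(400,600)) if 0 else im[:, :])
save('s.png',cv2.resize(a[0],(800,600)));save('t.png',cv2.resize(a[1],(800,600)))
s=bot.read_state();print(s['position'],s['tcp_rot'],s['time_s'],s['opening'])
E
```

```text
scene [ 0.1588 -0.1904  0.7384] [ 0.4708  0.4516 -0.7579] 378.3136306853855
shaker 0.59 [0.4927 0.0927 0.0756]
shaker 0.33 [0.457  0.3712 0.0436]
gauge_grip 0.69 [0.4626 0.3718 0.0431]
bar1 0.96 [0.4965 0.1345 0.1193]
bar1 0.8 [0.4897 0.2229 0.1183]
bar1 0.66 [0.4966 0.0797 0.1192]
fixed_bar 0.56 [0.4946 0.0839 0.0757]
fixed_bar 0.35 [0.4976 0.0824 0.1198]
wait_1_mid 0.67 [0.6278 0.3608 0.059 ]
top [0.4169 0.179  1.1017] [ 0.1389  0.0323 -0.9898] 465.0468253956165
gauge_grip 0.81 [0.4667 0.3795 0.0377]
bar1 0.88 [0.5049 0.1383 0.1174]
bar1 0.8 [0.5125 0.0822 0.1176]
fixed_bar 0.82 [0.5043 0.1153 0.071 ]
wait_1_mid 0.83 [0.6327 0.371  0.0719]
wait_1_mid 0.39 [0.4675 0.3789 0.0363]
[0.2328 0.58   0.1963] [[-0.928   0.3725  0.    ]
 [ 0.3725  0.928   0.    ]
 [-0.      0.     -1.    ]] 0.6 1.0038039452333993
```

View pics/s.png

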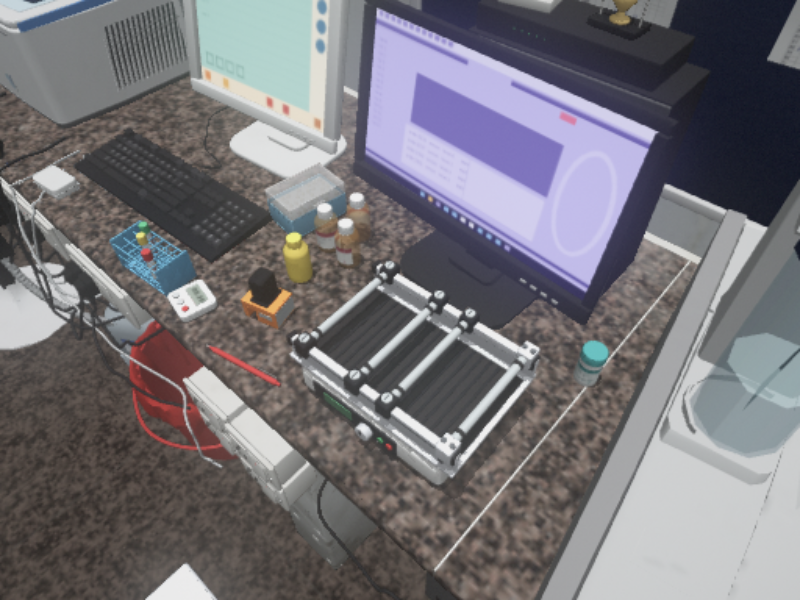

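View pics/t.png

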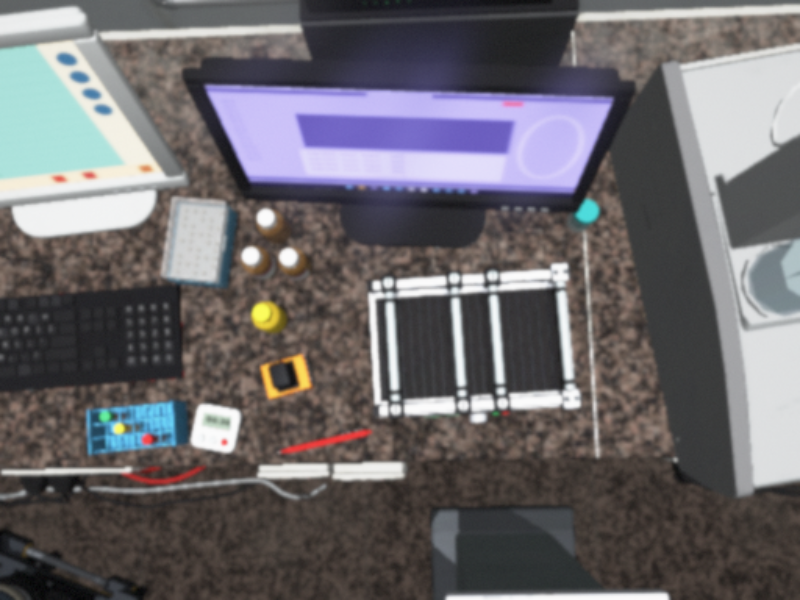

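The scene picture shows the gauge (orange with a black handle) at (265,295), the yellow bottle look-alike at (297,260), and three beige bottles near (340,230). The bare end blocks of the fixed bar are at (530,352) and (452,447), on the right. Next I'll measure the bars and the gauge.

```bash
python3 - <<'E'
from h import *
np.set_printoptions(precision=4,suppress=True)
for n in('scene','top'):
    f=np.load('/tmp/%s.npz'%n);im,d=f['im'],f['d'];W=world(n,d);x,y,z=W[...,0],W[...,1],W[...,2]
    roi=(x>.36)&(x<.72)&(y>-.06)&(y<.32)
    print(n,'bench z',np.nanmedian(z[(x>.35)&(x<.42)&(y>.3)&(y<.5)]))
    # bars: middle part
    m=roi&(z>.103)&(z<.128)
    P=W[m];mid=P[(P[:,0]>.44)&(P[:,0]<.56)]
    # try yaw to sharpen histogram
    best=None
    for a in np.radians(np.arange(-9,9,.25)):
        s=mid[:,1]*np.cos(a)-mid[:,0]*np.sin(a)
        h=np.histogram(s,np.arange(-.3,.5,.003))[0]; q=(h.astype(float)**2).sum()
        if best is None or q>best[0]:best=(q,a)
    a=best[1];s=mid[:,1]*np.cos(a)-mid[:,0]*np.sin(a);s0=np.sort(s)
    print('yaw',np.degrees(a))
    for g in np.split(s0,np.where(np.diff(s0)>.008)[0]+1):
        if len(g)>15:
            k=(s>=g[0])&(s<=g[-1]);pf=np.polyfit(mid[k,0],mid[k,1],1)
            print(len(g),'s',np.median(g),g[0],g[-1],'z',np.median(mid[k,2]),np.percentile(mid[k,2],95),'ang',np.degrees(np.arctan(pf[0])))
    hsv=cv2.cvtColor(im,cv2.COLOR_RGB2HSV);near=(x>.38)&(x<.54)&(y>.3)&(y<.46)
    o=near&(hsv[...,0]>8)&(hsv[...,0]<24)&(hsv[...,1]>150)&(hsv[...,2]>110)&(z>.01)&(z<.06)
    b=near&(z>.045)&(z<.1)&(hsv[...,2]<90)
    t=near&(z>.08)&(z<.1)&(hsv[...,2]<90)
    ot=o&(z>.032)
    for nm,k in(('orange',o),('otop',ot),('black',b),('btop',t)):
        Q=W[k];
        if len(Q)<5:print(nm,len(Q));continue
        print(nm,len(Q),Q.mean(0),Q.min(0),Q.max(0),cv2.minAreaRect((Q[:,:2]*1000).astype(np.float32)))
    if n=='scene':
        v,u=np.where(o|b);c1=im[v.min()-15:v.max()+15,u.min()-25:u.max()+25]
        print(v.min()-15,u.min()-25,c1.shape)
    else:
        v,u=np.where(o|b);c2=im[v.min()-15:v.max()+15,u.min()-25:u.max()+25]
save('g.png',np.hstack([cv2.resize(c1,(400,400),interpolation=2),cv2.resize(c2,(400,400),interpolation=2)]))
E
```

```text
scene bench z 0.002035179383365798
yaw 2.75
366 s -0.03384508959004298 -0.03942515453974692 -0.02473115982488091 z 0.11890593024057391 0.12108324533245247 ang 2.152024720042705
329 s 0.05752269580324382 0.052661801025101804 0.06588337143315923 z 0.11892346273303572 0.12154662410813141 ang 2.5066453605104995
306 s 0.10948395982394288 0.10438302259642701 0.11927739259683567 z 0.11894589620893584 0.12133930096517384 ang 2.137627840921545
278 s 0.19910231373747306 0.1944189547115658 0.20785142740269308 z 0.11901329891481005 0.12152570006584767 ang 2.224969223347986
orange 18 [0.4614 0.3715 0.0403] [0.4447 0.3529 0.0376] [0.4973 0.3912 0.0425] ((465.187744140625, 366.1724548339844), (24.645017623901367, 59.828636169433594), 61.682071685791016)
otop 18 [0.4614 0.3715 0.0403] [0.4447 0.3529 0.0376] [0.4973 0.3912 0.0425] ((465.187744140625, 366.1724548339844), (24.645017623901367, 59.828636169433594), 61.682071685791016)
black 347 [0.4663 0.3798 0.0734] [0.4493 0.3659 0.0453] [0.4918 0.4002 0.0934] ((469.4216613769531, 384.9211730957031), (39.336647033691406, 30.804746627807617), 14.3437490
[... 799 characters left out ...]
.3847 0.0385] [0.439  0.3488 0.015 ] [0.538  0.422  0.0598] ((493.0723571777344, 392.5089111328125), (99.4494857788086, 65.8258056640625), 14.644370079040527)
otop 286 [0.4682 0.385  0.0391] [0.439  0.3488 0.0324] [0.538  0.422  0.0598] ((493.2635803222656, 392.71478271484375), (99.06483459472656, 65.78314971923828), 14.853699684143066)
black 217 [0.4682 0.3812 0.0802] [0.4498 0.3691 0.045 ] [0.4876 0.3976 0.0926] ((468.62225341796875, 383.8573303222656), (33.939598083496094, 25.404193878173828), 13.103703498840332)
btop 163 [0.4687 0.3833 0.0864] [0.4509 0.3691 0.0802] [0.4858 0.3976 0.0926] ((468.9290771484375, 383.9818420410156), (32.73427963256836, 24.28258514404297), 16.265859603881836)
```

View pics/g.png

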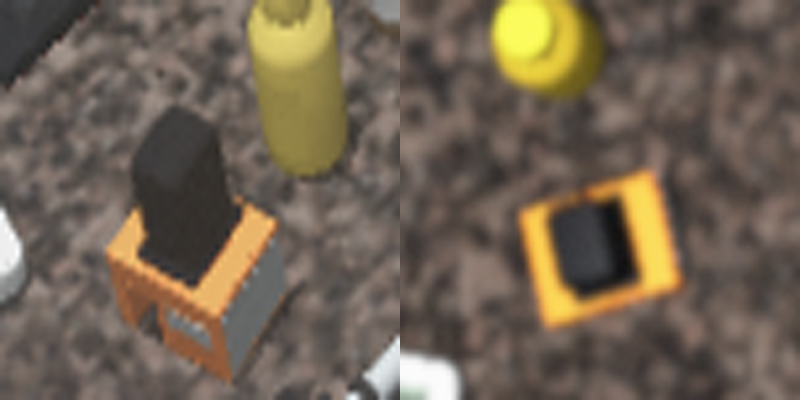

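The crop shows the gauge with its steel nose face towards the shaker (-y) and the slot on its left. Its yaw is about +15°. Moving to it now.

Request:
{"api": "move_arm", "payload": {"increments": [{"xyz":[-36.5,-11.8,0],"roll":0,"grip":100},{"xyz":[-36.5,-11.8,0],"roll":0,"grip":100},{"xyz":[-36.5,-11.8,0],"roll":0,"grip":100},{"xyz":[-36.5,-11.8,0],"roll":0,"grip":100},{"xyz":[-36.5,-11.8,0],"roll":0,"grip":100}]}}

```text
time_s: 1.02
position: [0.3813, 0.4562, 0.1964]
tcp_rot: [[-0.928, 0.372, 0.0], [0.372, 0.928, 0.0], [-0.0, 0.0, -1.0]]
force: [0.5, 0.2, 0.9]
opening: 1.003
grasp_force: 0.0
```

Request:
{"api": "move_arm", "payload": {"increments": [{"xyz":[-36.5,-11.8,0],"roll":0,"grip":100},{"xyz":[-36.5,-11.8,0],"roll":0,"grip":100},{"xyz":[-36.5,-11.8,0],"roll":0,"grip":100},{"xyz":[0,0,15],"roll":-0.107,"grip":100},{"xyz":[0,0,15],"roll":-0.107,"grip":100}]}}

```text
time_s: 1.43
position: [0.4721, 0.3822, 0.1671]
tcp_rot: [[-0.986, 0.167, 0.004], [0.167, 0.986, 0.002], [-0.003, 0.002, -1.0]]
force: [-0.4, -0.6, 0.3]
opening: 1.001
grasp_force: 0.0
```

Request:
{"api": "move_arm", "payload": {"increments": [{"xyz":[0,0,15],"roll":-0.107,"grip":100},{"xyz":[0,0,15],"roll":-0.107,"grip":100},{"xyz":[0,0,15],"roll":-0.107,"grip":100},{"xyz":[0,0,15],"roll":-0.107,"grip":100},{"xyz":[0,0,0],"roll":0,"grip":100}]}}

```text
time_s: 1.85
position: [0.4667, 0.3824, 0.1034]
tcp_rot: [[-0.966, -0.259, -0.005], [-0.259, 0.966, -0.003], [0.006, -0.002, -1.0]]
force: [-0.8, 0.0, -0.4]
opening: 1.001
grasp_force: 0.0
```

```bash
python3 - <<'E'
from h import *
np.set_printoptions(precision=4,suppress=True)
s=bot.read_state();print(s['position'],s['tcp_rot'],s['force'],s['time_s'])
n='top';f=np.load('/tmp/top.npz');im,d=f['im'],f['d'];W=world(n,d);x,y,z=W[...,0],W[...,1],W[...,2]
hsv=cv2.cvtColor(im,cv2.COLOR_RGB2HSV);near=(x>.42)&(x<.513)&(y>.33)&(y<.44)
k=near&(hsv[...,0]>8)&(hsv[...,0]<24)&(hsv[...,1]>150)&(hsv[...,2]>110)&(z>.03)
Q=W[k];print(cv2.minAreaRect((Q[:,:2]*1000).astype(np.float32)),Q[:,2].mean())
E
```

```text
[0.4667 0.3824 0.1034] [[-0.9659 -0.2588 -0.0052]
 [-0.2588  0.9659 -0.003 ]
 [ 0.0058 -0.0015 -1.    ]] [-0.786   0.0415 -0.426 ] 1.85
((469.47601318359375, 386.4061584472656), (49.840850830078125, 65.86628723144531), 15.07719612121582) 0.04209735184865513
```

Request:
{"api": "move_arm", "payload": {"increments": [{"xyz":[-2.5,1.7,20],"roll":0,"grip":100},{"xyz":[0,0,20],"roll":0,"grip":100},{"xyz":[0,0,18],"roll":0,"grip":100},{"xyz":[0,0,0],"roll":0,"grip":100},{"xyz":[0,0,0],"roll":0,"grip":30}]}}

```text
time_s: 2.27
position: [0.4704, 0.3858, 0.0482]
tcp_rot: [[-0.967, -0.256, -0.001], [-0.256, 0.967, -0.001], [0.001, -0.0, -1.0]]
force: [0.1, 0.6, -0.4]
opening: 0.975
grasp_force: 0.0
```

Request:
{"api": "move_arm", "payload": {"increments": [{"xyz":[0,0,0],"roll":0,"grip":10},{"xyz":[0,0,0],"roll":0,"grip":10},{"xyz":[0,0,0],"roll":0,"grip":10},{"xyz":[0,0,0],"roll":0,"grip":10},{"xyz":[0,0,0],"roll":0,"grip":10}]}}

```text
time_s: 2.68
position: [0.471, 0.3861, 0.049]
tcp_rot: [[-0.966, -0.257, 0.001], [-0.257, 0.966, 0.001], [-0.001, 0.0, -1.0]]
force: [-0.4, -0.1, -0.5]
opening: 0.624
grasp_force: 0.0
```

Request:
{"api": "move_arm", "payload": {"increments": [{"xyz":[0,0,0],"roll":0,"grip":0},{"xyz":[0,0,0],"roll":0,"grip":0},{"xyz":[0,0,0],"roll":0,"grip":0},{"xyz":[0,0,0],"roll":0,"grip":0},{"xyz":[0,0,0],"roll":0,"grip":0}]}}

```text
time_s: 3.1
position: [0.4706, 0.3858, 0.0482]
tcp_rot: [[-0.966, -0.257, -0.0], [-0.257, 0.966, -0.0], [0.0, -0.0, -1.0]]
force: [0.0, -0.9, 0.2]
opening: 0.318
grasp_force: 30.0
```

Request:
{"api": "move_arm", "payload": {"increments": [{"xyz":[0,0,0],"roll":0,"grip":0},{"xyz":[0,0,0],"roll":0,"grip":0},{"xyz":[0,0,0],"roll":0,"grip":0}]}}

```text
time_s: 3.35
position: [0.4706, 0.3858, 0.0482]
tcp_rot: [[-0.966, -0.257, -0.0], [-0.257, 0.966, -0.0], [0.0, -0.0, -1.0]]
force: [0.2, -0.9, -0.2]
opening: 0.315
grasp_force: 30.0
```

Request:
{"api": "move_arm", "payload": {"increments": [{"xyz":[0,0,-25],"roll":0,"grip":0},{"xyz":[0,0,-40],"roll":0,"grip":0},{"xyz":[0,0,-40],"roll":0,"grip":0},{"xyz":[0,0,-45],"roll":0.1105,"grip":0},{"xyz":[0,0,0],"roll":0.1105,"grip":0}]}}

```text
out of range: row 4 has -45, outside -41.7 to 41.7
```

Request:
{"api": "move_arm", "payload": {"increments": [{"xyz":[0,0,-25],"roll":0,"grip":0},{"xyz":[0,0,-40],"roll":0,"grip":0},{"xyz":[0,0,-40],"roll":0,"grip":0},{"xyz":[0,0,-40],"roll":0.1105,"grip":0},{"xyz":[0,0,0],"roll":0.1105,"grip":0}]}}

```text
time_s: 3.77
position: [0.4753, 0.3888, 0.2018]
tcp_rot: [[-0.999, -0.034, 0.014], [-0.034, 0.999, 0.008], [-0.015, 0.007, -1.0]]
force: [1.6, 0.0, -1.2]
opening: 0.315
grasp_force: 30.0
```

Request:
{"api": "move_arm", "payload": {"increments": [{"xyz":[-2,-35.6,0],"roll":0,"grip":0},{"xyz":[-2,-35.6,0],"roll":0,"grip":0},{"xyz":[-2,-35.6,0],"roll":0,"grip":0},{"xyz":[-2,-35.6,0],"roll":0,"grip":0},{"xyz":[-2,-35.6,0],"roll":0,"grip":0}]}}

```text
time_s: 4.18
position: [0.4868, 0.2069, 0.1928]
tcp_rot: [[-0.999, -0.04, -0.001], [-0.04, 0.999, -0.0], [0.001, -0.0, -1.0]]
force: [0.6, 0.1, -1.7]
opening: 0.317
grasp_force: 30.0
```

Request:
{"api": "move_arm", "payload": {"increments": [{"xyz":[-2,-35.6,0],"roll":0,"grip":0},{"xyz":[-2,-35.6,0],"roll":0,"grip":0},{"xyz":[-2,-35.6,0],"roll":0,"grip":0},{"xyz":[-2,-35.6,0],"roll":0,"grip":0},{"xyz":[0,0,0],"roll":0,"grip":0}]}}

```text
time_s: 4.6
position: [0.5021, 0.0605, 0.193]
tcp_rot: [[-0.999, -0.034, 0.001], [-0.034, 0.999, -0.003], [-0.001, -0.004, -1.0]]
force: [-0.2, 0.1, -0.6]
opening: 0.318
grasp_force: 30.0
```

Request:
{"api": "move_arm", "payload": {"increments": [{"xyz":[0,0,8],"roll":0,"grip":0},{"xyz":[0,0,8],"roll":0,"grip":0},{"xyz":[0,0,0],"roll":0,"grip":0},{"xyz":[0,0,0],"roll":0,"grip":0}]}}

```text
time_s: 4.93
position: [0.4998, 0.0678, 0.1761]
tcp_rot: [[-0.999, -0.041, -0.003], [-0.041, 0.999, 0.001], [0.003, 0.001, -1.0]]
force: [0.1, -0.4, -2.2]
opening: 0.315
grasp_force: 30.0
```

```bash
cat >> h.py <<'E'
YAW=np.radians(2.23); EY=np.array([-np.sin(YAW),np.cos(YAW)]); EX=np.array([np.cos(YAW),np.sin(YAW)])
def report(tag,view=True):
    s=bot.read_state();p=np.array(s['position']);R=np.array(s['tcp_rot'])
    th=np.degrees(np.arctan2(-R[0,1],R[1,1]))
    print('tcp',p,'s',p[:2]@EY,'under',p[2]-.0482,'yaw',th,'F',np.array(s['force'])[:2]@EY,s['force'],'t',s['time_s'])
    out=[]
    for n in('scene','top'):
        im,d=bot.capture(n);np.savez('/tmp/%s_%s'%(tag,n),im=im,d=d);W=world(n,d);z=W[...,2]
        S=W[...,:2]@EY;X=W[...,:2]@EX;x0=p[:2]@EX
        dz=.002 if n=='top' else -.001
        h=cv2.cvtColor(im,cv2.COLOR_RGB2HSV)
        o=(h[...,0]>8)&(h[...,0]<24)&(h[...,1]>150)&(h[...,2]>90)&(abs(X-x0)<.05)&(abs(S-p[:2]@EY)<.06)
        if o.sum():
            Q=W[o&(z>p[2]-.0482+.035)]
            if len(Q)>4: print(n,'orange top S',Q[:,:2]@EY.__array__().T.min() if 0 else ((Q[:,:2]@EY).min(),(Q[:,:2]@EY).max()),cv2.minAreaRect((Q[:,:2]*1000).astype(np.float32)))
        k=(z>.105)&(z<.126)&(S>-.06)&(S<.26)&((abs(X-x0-.045)<.015)|(abs(X-x0+.045)<.015))
        v=np.sort(S[k]);
        for g in np.split(v,np.where(np.diff(v)>.006)[0]+1):
            if len(g)>15:print(n,'bar',len(g),round(g[0]*1e3,1),round(np.median(g)*1e3,1),round(g[-1]*1e3,1))
        K,Rc,t=cam(n);uv=cv2.projectPoints(np.array([[p[0],p[1],.12]]),Rc,t,K,None)[0].ravel().astype(int)
        u0=np.clip(uv[0]-60,0,392);v0=np.clip(uv[1]-60,0,264)
        out.append(cv2.resize(im[v0:v0+120,u0:u0+120],(400,400),interpolation=2))
    save(tag+'.png',np.hstack(out))
E
python3 - <<'E'
from h import *
np.set_printoptions(precision=4,suppress=True)
report('b1')
E
```

```text
tcp [0.4998 0.0678 0.1761] s 0.048318150848022 under 0.1278662127350265 yaw 2.3585470636727903 F -0.38980745913093046 [ 0.0895 -0.3866 -2.1586] t 4.9333
scene orange top S (np.float64(0.01755740252482307), np.float64(0.081409184148199)) ((497.04461669921875, 68.92481994628906), (47.7733268737793, 63.65861129760742), 2.734938383102417)
scene bar 186 -35.6 -29.2 -21.5
scene bar 92 56.6 62.0 69.0
scene bar 119 109.2 113.9 123.8
scene bar 143 199.3 203.7 212.3
top bar 92 -36.2 -28.0 -22.0
top bar 85 108.8 115.6 121.7
top bar 161 199.5 205.4 212.5
```

View pics/b1.png

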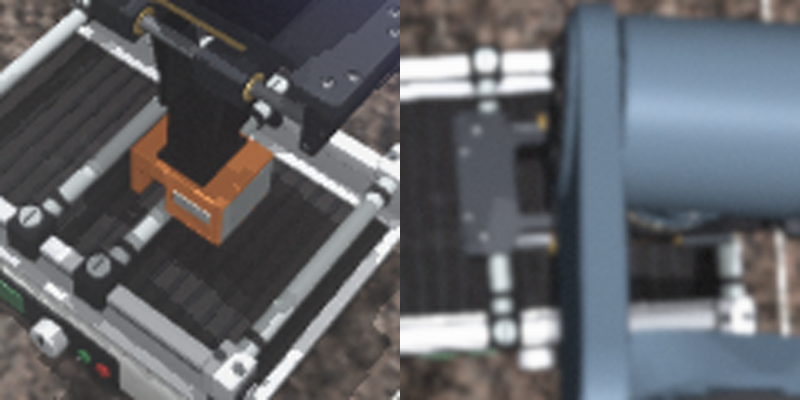

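Request:
{"api": "move_arm", "payload": {"increments": [{"xyz":[0,-1.8,4],"roll":0,"grip":0},{"xyz":[0,0,4],"roll":0,"grip":0},{"xyz":[0,0,2],"roll":0,"grip":0},{"xyz":[0,0,2],"roll":0,"grip":0},{"xyz":[0,0,0],"roll":0,"grip":0}]}}

```text
time_s: 5.45
position: [0.5009, 0.0647, 0.1647]
tcp_rot: [[-0.999, -0.039, -0.001], [-0.039, 0.999, 0.0], [0.001, 0.0, -1.0]]
force: [0.2, -0.9, -1.2]
opening: 0.317
grasp_force: 30.0
```

Request:
{"api": "move_arm", "payload": {"increments": [{"xyz":[0,0,1],"roll":0,"grip":0},{"xyz":[0,0,1],"roll":0,"grip":0},{"xyz":[0,0,0],"roll":0,"grip":0}]}}

```text
time_s: 5.7
position: [0.5012, 0.0646, 0.1631]
tcp_rot: [[-0.999, -0.039, -0.0], [-0.039, 0.999, -0.0], [0.0, -0.0, -1.0]]
force: [0.5, 0.3, -2.2]
opening: 0.325
grasp_force: 30.0
```

Request:
{"api": "move_arm", "payload": {"increments": [{"xyz":[0,0,1.5],"roll":0,"grip":0},{"xyz":[0,0,1.5],"roll":0,"grip":0},{"xyz":[0,0,1.5],"roll":0,"grip":0},{"xyz":[0,0,0],"roll":0,"grip":0}]}}

```text
time_s: 6.03
position: [0.5009, 0.0646, 0.1584]
tcp_rot: [[-0.999, -0.039, -0.001], [-0.039, 0.999, 0.0], [0.001, 0.0, -1.0]]
force: [0.2, 0.6, -1.9]
opening: 0.319
grasp_force: 30.0
```

Request:
{"api": "move_arm", "payload": {"increments": [{"xyz":[0,0,3],"roll":0,"grip":0},{"xyz":[0,0,3],"roll":0,"grip":0},{"xyz":[0,0,3],"roll":0,"grip":0},{"xyz":[0,0,1.5],"roll":0,"grip":0},{"xyz":[0,0,0],"roll":0,"grip":0}]}}

```text
time_s: 6.45
position: [0.5008, 0.0646, 0.1477]
tcp_rot: [[-0.999, -0.039, -0.001], [-0.039, 0.999, 0.0], [0.001, 0.0, -1.0]]
force: [0.1, -0.2, -1.0]
opening: 0.318
grasp_force: 30.0
```

Request:
{"api": "move_arm", "payload": {"increments": [{"xyz":[0,-2,0],"roll":0,"grip":0},{"xyz":[0,-5,0],"roll":0,"grip":0},{"xyz":[0,-5,0],"roll":0,"grip":0},{"xyz":[0,-5,0],"roll":0,"grip":0},{"xyz":[0,-3,0],"roll":0,"grip":0}]}}

```text
time_s: 6.87
position: [0.5015, 0.0464, 0.1479]
tcp_rot: [[-0.999, -0.037, -0.001], [-0.037, 0.999, 0.005], [0.001, 0.005, -1.0]]
force: [0.6, 7.0, -4.0]
opening: 0.314
grasp_force: 30.0
```

Request:
{"api": "move_arm", "payload": {"increments": [{"xyz":[0,-4,0],"roll":0,"grip":0},{"xyz":[0,-4,0],"roll":0,"grip":0},{"xyz":[0,-2,0],"roll":0,"grip":0},{"xyz":[0,-1,0],"roll":0,"grip":0},{"xyz":[0,-1,0],"roll":0,"grip":0}]}}

```text
time_s: 7.28
position: [0.502, 0.0346, 0.1479]
tcp_rot: [[-0.999, -0.037, -0.001], [-0.037, 0.999, 0.004], [0.001, 0.005, -1.0]]
force: [0.9, 7.2, -3.4]
opening: 0.318
grasp_force: 30.0
```

Request:
{"api": "move_arm", "payload": {"increments": [{"xyz":[0,-0.5,0],"roll":0,"grip":0},{"xyz":[0,-0.5,0],"roll":0,"grip":0},{"xyz":[0,-0.5,0],"roll":0,"grip":0}]}}

```text
time_s: 7.53
position: [0.502, 0.0332, 0.1479]
tcp_rot: [[-0.999, -0.038, -0.001], [-0.038, 0.999, 0.004], [0.001, 0.004, -1.0]]
force: [0.8, 5.9, -3.8]
opening: 0.318
grasp_force: 30.0
```

Request:
{"api": "move_arm", "payload": {"increments": [{"xyz":[0,-0.7,0],"roll":0,"grip":0},{"xyz":[0,-0.7,0],"roll":0,"grip":0},{"xyz":[0,-0.7,0],"roll":0,"grip":0}]}}

```text
time_s: 7.78
position: [0.5021, 0.0311, 0.1479]
tcp_rot: [[-0.999, -0.038, -0.001], [-0.038, 0.999, 0.004], [0.001, 0.005, -1.0]]
force: [0.0, 6.4, -3.5]
opening: 0.319
grasp_force: 30.0
```

Request:
{"api": "move_arm", "payload": {"increments": [{"xyz":[0,-0.5,0],"roll":0,"grip":0},{"xyz":[0,-0.5,0],"roll":0,"grip":0},{"xyz":[0,0,0],"roll":0,"grip":0}]}}

```text
time_s: 8.03
position: [0.5021, 0.0301, 0.1479]
tcp_rot: [[-0.999, -0.038, -0.001], [-0.038, 0.999, 0.004], [0.001, 0.004, -1.0]]
force: [0.5, 6.3, -4.9]
opening: 0.317
grasp_force: 30.0
```

Request:
{"api": "move_arm", "payload": {"increments": [{"xyz":[0,-0.5,0],"roll":0,"grip":0},{"xyz":[0,-0.5,0],"roll":0,"grip":0},{"xyz":[0,0,0],"roll":0,"grip":0}]}}

```text
time_s: 8.28
position: [0.5022, 0.0291, 0.1479]
tcp_rot: [[-0.999, -0.038, -0.001], [-0.038, 0.999, 0.004], [0.001, 0.004, -1.0]]
force: [1.4, 5.9, -3.9]
opening: 0.314
grasp_force: 30.0
```

Request:
{"api": "move_arm", "payload": {"increments": [{"xyz":[0,-0.4,0],"roll":0,"grip":0},{"xyz":[0,-0.3,0],"roll":0,"grip":0},{"xyz":[0,0,0],"roll":0,"grip":0}]}}

```text
time_s: 8.53
position: [0.5022, 0.0284, 0.1479]
tcp_rot: [[-0.999, -0.038, -0.001], [-0.038, 0.999, 0.004], [0.001, 0.004, -1.0]]
force: [0.3, 6.5, -4.0]
opening: 0.317
grasp_force: 30.0
```

Request:
{"api": "move_arm", "payload": {"increments": [{"xyz":[0,-0.4,0],"roll":0,"grip":0},{"xyz":[0,-0.3,0],"roll":0,"grip":0},{"xyz":[0,0,0],"roll":0,"grip":0}]}}

```text
time_s: 8.78
position: [0.5022, 0.0279, 0.1479]
tcp_rot: [[-0.999, -0.038, -0.001], [-0.038, 0.999, 0.005], [0.001, 0.005, -1.0]]
force: [0.9, 6.3, -4.9]
opening: 0.316
grasp_force: 30.0
```

Request:
{"api": "move_arm", "payload": {"increments": [{"xyz":[0,-0.4,0],"roll":0,"grip":0},{"xyz":[0,-0.3,0],"roll":0,"grip":0},{"xyz":[0,0,0],"roll":0,"grip":0}]}}

```text
time_s: 9.03
position: [0.5022, 0.0277, 0.1479]
tcp_rot: [[-0.999, -0.037, -0.001], [-0.037, 0.999, 0.006], [0.001, 0.006, -1.0]]
force: [0.8, 8.6, -4.4]
opening: 0.323
grasp_force: 30.0
```

Request:
{"api": "move_arm", "payload": {"increments": [{"xyz":[0,-0.5,0],"roll":0,"grip":0},{"xyz":[0,0,0],"roll":0,"grip":0}]}}

```text
time_s: 9.2
position: [0.5021, 0.0276, 0.1479]
tcp_rot: [[-0.999, -0.037, -0.001], [-0.037, 0.999, 0.007], [0.001, 0.007, -1.0]]
force: [0.3, 8.9, -3.7]
opening: 0.315
grasp_force: 30.0
```

```bash
python3 - <<'E'
from h import *
np.set_printoptions(precision=4,suppress=True)
report('b2')
print(bot.read_state()['tcp_rot'])
E
```

```text
tcp [0.5021 0.0276 0.1479] s 0.008024129580519353 under 0.09968257525408844 yaw 2.119220909149269 F 8.902383437147467 [ 0.2574  8.9192 -3.6872] t 9.2
scene orange top S (np.float64(-0.02231517692256461), np.float64(0.04204763629754803)) ((500.6410217285156, 29.337081909179688), (50.06064224243164, 64.0858383178711), 1.6941415071487427)
scene bar 178 -35.3 -29.0 -21.4
scene bar 96 21.9 27.3 34.6
scene bar 126 109.5 113.7 122.8
scene bar 146 199.7 203.6 212.3
top bar 35 -36.5 -31.6 -28.4
top bar 75 23.3 29.4 35.4
top bar 167 109.0 115.7 121.8
top bar 159 199.6 205.2 212.6
[[-0.9993 -0.037  -0.001 ]
 [-0.037   0.9993  0.0065]
 [ 0.0008  0.0065 -1.    ]]
```

Request:
{"api": "move_arm", "payload": {"increments": [{"xyz":[0,1.7,0],"roll":0,"grip":0},{"xyz":[0,1.6,0],"roll":0,"grip":0},{"xyz":[0,0,0],"roll":0,"grip":0},{"xyz":[0,0,0],"roll":0,"grip":0}]}}

```text
time_s: 9.63
position: [0.5024, 0.0281, 0.1482]
tcp_rot: [[-0.999, -0.039, -0.0], [-0.039, 0.999, 0.001], [0.0, 0.001, -1.0]]
force: [-0.4, 3.6, -2.0]
opening: 0.317
grasp_force: 30.0
```

Request:
{"api": "move_arm", "payload": {"increments": [{"xyz":[0,0,-5],"roll":0,"grip":0},{"xyz":[0,0,-8],"roll":0,"grip":0},{"xyz":[0,0,-8],"roll":0,"grip":0},{"xyz":[0,0,-8],"roll":0,"grip":0},{"xyz":[0,0,0],"roll":0,"grip":0}]}}

```text
time_s: 10.05
position: [0.5047, 0.0268, 0.1798]
tcp_rot: [[-0.999, -0.039, 0.006], [-0.039, 0.999, -0.002], [-0.006, -0.002, -1.0]]
force: [-0.4, 0.6, -1.5]
opening: 0.312
grasp_force: 30.0
```

Request:
{"api": "move_arm", "payload": {"increments": [{"xyz":[0,28,0],"roll":0,"grip":0},{"xyz":[0,30,0],"roll":0,"grip":0},{"xyz":[0,28,0],"roll":0,"grip":0},{"xyz":[0,0,0],"roll":0,"grip":0},{"xyz":[0,0,0],"roll":0,"grip":0}]}}

```text
time_s: 10.47
position: [0.4994, 0.1144, 0.1776]
tcp_rot: [[-0.999, -0.042, 0.001], [-0.042, 0.999, -0.001], [-0.001, -0.001, -1.0]]
force: [-0.4, -0.0, -2.1]
opening: 0.318
grasp_force: 30.0
```

```bash
python3 - <<'E'
from h import *
np.set_printoptions(precision=4,suppress=True)
report('b3')
E
```

```text
tcp [0.4994 0.1144 0.1776] s 0.09489431560794671 under 0.12943895468207406 yaw 2.4221486560435648 F -0.02721941518050081 [-0.435  -0.0442 -2.1399] t 10.4667
scene orange top S (np.float64(0.06370097305660385), np.float64(0.12788400066699077)) ((496.40716552734375, 115.75970458984375), (46.97993469238281, 64.08303833007812), 3.872257947921753)
scene bar 183 -35.0 -29.5 -21.7
scene bar 167 22.0 27.2 35.4
scene bar 89 108.9 114.0 123.8
scene bar 149 199.2 203.5 212.9
top bar 86 20.7 28.6 35.5
top bar 34 108.7 111.6 114.0
top bar 159 199.6 205.1 212.6
```

Request:
{"api": "move_arm", "payload": {"increments": [{"xyz":[0,3.3,4],"roll":0,"grip":0},{"xyz":[0,0,4],"roll":0,"grip":0},{"xyz":[0,0,3],"roll":0,"grip":0},{"xyz":[0,0,3],"roll":0,"grip":0},{"xyz":[0,0,0],"roll":0,"grip":0}]}}

```text
time_s: 10.98
position: [0.4986, 0.1165, 0.1623]
tcp_rot: [[-0.999, -0.038, -0.002], [-0.038, 0.999, -0.0], [0.002, -0.0, -1.0]]
force: [0.2, -0.6, -2.3]
opening: 0.321
grasp_force: 30.0
```

Request:
{"api": "move_arm", "payload": {"increments": [{"xyz":[0,0,1],"roll":0,"grip":0},{"xyz":[0,0,1],"roll":0,"grip":0},{"xyz":[0,0,1],"roll":0,"grip":0},{"xyz":[0,0,0],"roll":0,"grip":0}]}}

```text
time_s: 11.32
position: [0.4991, 0.117, 0.1602]
tcp_rot: [[-0.999, -0.039, -0.0], [-0.039, 0.999, -0.0], [0.0, -0.0, -1.0]]
force: [0.0, -0.1, -2.5]
opening: 0.32
grasp_force: 30.0
```

Request:
{"api": "move_arm", "payload": {"increments": [{"xyz":[0,0,3],"roll":0,"grip":0},{"xyz":[0,0,3],"roll":0,"grip":0},{"xyz":[0,0,3],"roll":0,"grip":0},{"xyz":[0,0,3],"roll":0,"grip":0},{"xyz":[0,0,0],"roll":0,"grip":0}]}}

```text
time_s: 11.73
position: [0.4986, 0.117, 0.1475]
tcp_rot: [[-0.999, -0.039, -0.002], [-0.039, 0.999, -0.0], [0.002, 0.0, -1.0]]
force: [-0.4, 0.5, -1.8]
opening: 0.318
grasp_force: 30.0
```

Request:
{"api": "move_arm", "payload": {"increments": [{"xyz":[0,-3,0],"roll":0,"grip":0},{"xyz":[0,-5,0],"roll":0,"grip":0},{"xyz":[0,-5,0],"roll":0,"grip":0},{"xyz":[0,-5,0],"roll":0,"grip":0},{"xyz":[0,-5,0],"roll":0,"grip":0}]}}

```text
time_s: 12.15
position: [0.4994, 0.096, 0.1478]
tcp_rot: [[-0.999, -0.038, -0.001], [-0.038, 0.999, 0.005], [0.001, 0.005, -1.0]]
force: [-0.6, 7.0, -6.0]
opening: 0.317
grasp_force: 30.0
```

Request:
{"api": "move_arm", "payload": {"increments": [{"xyz":[0,-4,0],"roll":0,"grip":0},{"xyz":[0,-2,0],"roll":0,"grip":0},{"xyz":[0,-1,0],"roll":0,"grip":0},{"xyz":[0,-1,0],"roll":0,"grip":0},{"xyz":[0,0,0],"roll":0,"grip":0}]}}

```text
time_s: 12.57
position: [0.4998, 0.0877, 0.1478]
tcp_rot: [[-0.999, -0.038, -0.001], [-0.038, 0.999, 0.004], [0.001, 0.004, -1.0]]
force: [0.4, 5.4, -5.2]
opening: 0.322
grasp_force: 30.0
```

Request:
{"api": "move_arm", "payload": {"increments": [{"xyz":[0,-0.6,0],"roll":0,"grip":0},{"xyz":[0,-0.5,0],"roll":0,"grip":0},{"xyz":[0,-0.5,0],"roll":0,"grip":0},{"xyz":[0,0,0],"roll":0,"grip":0}]}}

```text
time_s: 12.9
position: [0.4998, 0.0862, 0.1478]
tcp_rot: [[-0.999, -0.038, -0.001], [-0.038, 0.999, 0.004], [0.001, 0.004, -1.0]]
force: [0.1, 6.1, -5.2]
opening: 0.32
grasp_force: 30.0
```

Request:
{"api": "move_arm", "payload": {"increments": [{"xyz":[0,-0.3,0],"roll":0,"grip":0},{"xyz":[0,-0.2,0],"roll":0,"grip":0},{"xyz":[0,0,0],"roll":0,"grip":0}]}}

```text
time_s: 13.15
position: [0.4999, 0.0858, 0.1478]
tcp_rot: [[-0.999, -0.038, -0.001], [-0.038, 0.999, 0.004], [0.001, 0.004, -1.0]]
force: [0.6, 6.6, -4.4]
opening: 0.32
grasp_force: 30.0
```

Request:
{"api": "move_arm", "payload": {"increments": [{"xyz":[0,-0.2,0],"roll":0,"grip":0},{"xyz":[0,-0.2,0],"roll":0,"grip":0},{"xyz":[0,0,0],"roll":0,"grip":0}]}}

```text
time_s: 13.4
position: [0.4999, 0.0854, 0.1478]
tcp_rot: [[-0.999, -0.038, -0.001], [-0.038, 0.999, 0.004], [0.001, 0.004, -1.0]]
force: [1.1, 5.6, -4.7]
opening: 0.317
grasp_force: 30.0
```

Request:
{"api": "move_arm", "payload": {"increments": [{"xyz":[0,-0.2,0],"roll":0,"grip":0},{"xyz":[0,0,0],"roll":0,"grip":0},{"xyz":[0,0,0],"roll":0,"grip":0}]}}

```text
time_s: 13.65
position: [0.4999, 0.0852, 0.1478]
tcp_rot: [[-0.999, -0.038, -0.001], [-0.038, 0.999, 0.004], [0.001, 0.004, -1.0]]
force: [-0.0, 6.3, -5.1]
opening: 0.318
grasp_force: 30.0
```

Request:
{"api": "move_arm", "payload": {"increments": [{"xyz":[0,-0.2,0],"roll":0,"grip":0},{"xyz":[0,0,0],"roll":0,"grip":0},{"xyz":[0,0,0],"roll":0,"grip":0}]}}

```text
time_s: 13.9
position: [0.4999, 0.0851, 0.1478]
tcp_rot: [[-0.999, -0.038, -0.001], [-0.038, 0.999, 0.004], [0.001, 0.004, -1.0]]
force: [0.7, 7.3, -5.3]
opening: 0.319
grasp_force: 30.0
```

```bash
python3 - <<'E'
from h import *
np.set_printoptions(precision=5,suppress=True)
report('b4')
print(bot.read_state()['tcp_rot'])
E
```

```text
tcp [0.49986 0.08505 0.14783] s 0.06553571090435868 under 0.09962736405120373 yaw 2.163758510592106 F 7.2724447670594135 [ 0.74473  7.30696 -5.29313] t 13.9
scene orange top S (np.float64(0.03473261882670871), np.float64(0.09905337334663844)) ((498.07049560546875, 86.47123718261719), (50.08705139160156, 63.937095642089844), 3.1042025089263916)
scene bar 191 -35.1 -29.4 -21.6
scene bar 146 21.5 26.5 35.0
scene bar 93 79.6 83.7 92.9
scene bar 135 199.6 203.8 211.3
top bar 87 -35.9 -28.2 -21.2
top bar 81 20.3 29.1 34.9
top bar 158 199.5 205.4 212.5
[[-0.99929 -0.03777 -0.00115]
 [-0.03778  0.99928  0.0041 ]
 [ 0.001    0.00414 -0.99999]]
```

Request:
{"api": "move_arm", "payload": {"increments": [{"xyz":[0,-0.3,0],"roll":0,"grip":0},{"xyz":[0,0,0],"roll":0,"grip":0},{"xyz":[0,0,0],"roll":0,"grip":0}]}}

```text
time_s: 14.25
position: [0.4999, 0.0849, 0.1478]
tcp_rot: [[-0.999, -0.038, -0.001], [-0.038, 0.999, 0.004], [0.001, 0.004, -1.0]]
force: [0.8, 6.5, -4.8]
opening: 0.317
grasp_force: 30.0
```

```bash
python3 - <<'E'
from h import *
np.set_printoptions(precision=5,suppress=True)
s=bot.read_state();print(s['position'],s['tcp_rot'][1],s['force'])
E
```

```text
[0.49987 0.08486 0.14782] [-0.03767  0.99928  0.0044 ] [ 0.79193  6.53201 -4.75954]
```

Request:
{"api": "move_arm", "payload": {"increments": [{"xyz":[0,-0.3,0],"roll":0,"grip":0},{"xyz":[0,0,0],"roll":0,"grip":0},{"xyz":[0,0,0],"roll":0,"grip":0}]}}

```text
time_s: 14.5
position: [0.4999, 0.0848, 0.1478]
tcp_rot: [[-0.999, -0.038, -0.001], [-0.038, 0.999, 0.005], [0.001, 0.005, -1.0]]
force: [1.1, 8.1, -4.8]
opening: 0.318
grasp_force: 30.0
```

```bash
python3 - <<'E'
from h import *
np.set_printoptions(precision=5,suppress=True)
s=bot.read_state();print(s['position'],s['tcp_rot'][1],s['force'])
E
```

```text
[0.49987 0.08477 0.14783] [-0.03753  0.99928  0.00481] [ 1.06524  8.11637 -4.8092 ]
```

Request:
{"api": "move_arm", "payload": {"increments": [{"xyz":[0,1.8,0],"roll":0,"grip":0},{"xyz":[0,1.5,0],"roll":0,"grip":0},{"xyz":[0,1.5,0],"roll":0,"grip":0},{"xyz":[0,0,0],"roll":0,"grip":0},{"xyz":[0,0,0],"roll":0,"grip":0}]}}

```text
time_s: 14.92
position: [0.5006, 0.087, 0.1484]
tcp_rot: [[-0.999, -0.039, 0.001], [-0.039, 0.999, -0.001], [-0.001, -0.001, -1.0]]
force: [-0.6, 0.3, -2.0]
opening: 0.32
grasp_force: 30.0
```

Request:
{"api": "move_arm", "payload": {"increments": [{"xyz":[0,0,-5],"roll":0,"grip":0},{"xyz":[0,0,-8],"roll":0,"grip":0},{"xyz":[0,0,-8],"roll":0,"grip":0},{"xyz":[0,0,-8],"roll":0,"grip":0},{"xyz":[0,0,0],"roll":0,"grip":0}]}}

```text
time_s: 15.33
position: [0.502, 0.0872, 0.1795]
tcp_rot: [[-0.999, -0.039, 0.005], [-0.039, 0.999, -0.0], [-0.005, -0.0, -1.0]]
force: [0.5, -0.2, -1.6]
opening: 0.319
grasp_force: 30.0
```

Request:
{"api": "move_arm", "payload": {"increments": [{"xyz":[0,29.9,0],"roll":0,"grip":0},{"xyz":[0,29.9,0],"roll":0,"grip":0},{"xyz":[0,29.8,0],"roll":0,"grip":0},{"xyz":[0,29.8,0],"roll":0,"grip":0},{"xyz":[0,0,0],"roll":0,"grip":0}]}}

```text
time_s: 15.75
position: [0.4954, 0.2113, 0.1777]
tcp_rot: [[-0.999, -0.043, 0.001], [-0.043, 0.999, 0.003], [-0.001, 0.003, -1.0]]
force: [0.3, -0.5, -2.3]
opening: 0.319
grasp_force: 30.0
```

Request:
{"api": "move_arm", "payload": {"increments": [{"xyz":[0,0,0],"roll":0,"grip":0},{"xyz":[0,0,0],"roll":0,"grip":0}]}}

```text
time_s: 15.92
position: [0.4955, 0.2063, 0.1773]
tcp_rot: [[-0.999, -0.04, -0.0], [-0.04, 0.999, -0.001], [0.0, -0.001, -1.0]]
force: [-0.1, 0.1, -2.1]
opening: 0.319
grasp_force: 30.0
```

```bash
python3 - <<'E'
from h import *
np.set_printoptions(precision=4,suppress=True)
report('b5')
E
```

```text
tcp [0.4955 0.2063 0.1773] s 0.18690663551571685 under 0.12908642555707373 yaw 2.293859837580253 F 0.10268601578945567 [-0.1214  0.098  -2.0533] t 15.9167
scene orange top S (np.float64(0.15528550746287714), np.float64(0.22028261879131047)) ((492.47222900390625, 206.97811889648438), (47.7138671875, 65.41402435302734), 3.7176826000213623)
scene bar 191 -35.3 -29.4 -21.2
scene bar 169 22.2 27.0 34.7
scene bar 174 79.1 83.9 92.3
scene bar 83 199.0 204.0 212.4
top bar 169 -36.3 -27.9 -21.7
top bar 165 20.5 28.7 35.3
top bar 31 79.5 81.8 86.3
top bar 80 199.5 205.5 212.4
```

Request:
{"api": "move_arm", "payload": {"increments": [{"xyz":[0,0.8,4],"roll":0,"grip":0},{"xyz":[0,0,4],"roll":0,"grip":0},{"xyz":[0,0,3],"roll":0,"grip":0},{"xyz":[0,0,3],"roll":0,"grip":0},{"xyz":[0,0,0],"roll":0,"grip":0}]}}

```text
time_s: 16.43
position: [0.4951, 0.2069, 0.1623]
tcp_rot: [[-0.999, -0.039, -0.002], [-0.039, 0.999, -0.0], [0.002, -0.0, -1.0]]
force: [-1.1, 0.8, -1.4]
opening: 0.317
grasp_force: 30.0
```

Request:
{"api": "move_arm", "payload": {"increments": [{"xyz":[0,0,1],"roll":0,"grip":0},{"xyz":[0,0,1],"roll":0,"grip":0},{"xyz":[0,0,1],"roll":0,"grip":0},{"xyz":[0,0,0],"roll":0,"grip":0}]}}

```text
time_s: 16.77
position: [0.4956, 0.2075, 0.1601]
tcp_rot: [[-0.999, -0.039, -0.0], [-0.039, 0.999, -0.0], [0.0, -0.0, -1.0]]
force: [0.6, 0.1, -1.7]
opening: 0.318
grasp_force: 30.0
```

Request:
{"api": "move_arm", "payload": {"increments": [{"xyz":[0,0,3],"roll":0,"grip":0},{"xyz":[0,0,3],"roll":0,"grip":0},{"xyz":[0,0,3],"roll":0,"grip":0},{"xyz":[0,0,3],"roll":0,"grip":0},{"xyz":[0,0,0],"roll":0,"grip":0}]}}

```text
time_s: 17.18
position: [0.495, 0.2073, 0.1474]
tcp_rot: [[-0.999, -0.039, -0.002], [-0.039, 0.999, -0.0], [0.002, -0.0, -1.0]]
force: [-0.2, -0.5, -1.5]
opening: 0.316
grasp_force: 30.0
```

Request:
{"api": "move_arm", "payload": {"increments": [{"xyz":[0,-3,0],"roll":0,"grip":0},{"xyz":[0,-5,0],"roll":0,"grip":0},{"xyz":[0,-6,0],"roll":0,"grip":0},{"xyz":[0,-6,0],"roll":0,"grip":0},{"xyz":[0,-6,0],"roll":0,"grip":0}]}}

```text
time_s: 17.6
position: [0.4962, 0.1835, 0.1479]
tcp_rot: [[-0.999, -0.038, -0.001], [-0.038, 0.999, 0.005], [0.0, 0.005, -1.0]]
force: [-0.9, 5.5, -5.0]
opening: 0.316
grasp_force: 30.0
```

Request:
{"api": "move_arm", "payload": {"increments": [{"xyz":[0,-6,0],"roll":0,"grip":0},{"xyz":[0,-6,0],"roll":0,"grip":0},{"xyz":[0,-6,0],"roll":0,"grip":0},{"xyz":[0,-6,0],"roll":0,"grip":0},{"xyz":[0,-5,0],"roll":0,"grip":0}]}}

```text
time_s: 18.02
position: [0.4973, 0.1543, 0.1479]
tcp_rot: [[-0.999, -0.037, -0.001], [-0.038, 0.999, 0.005], [0.001, 0.005, -1.0]]
force: [-0.3, 6.5, -5.6]
opening: 0.316
grasp_force: 30.0
```

Request:
{"api": "move_arm", "payload": {"increments": [{"xyz":[0,-3,0],"roll":0,"grip":0},{"xyz":[0,-2,0],"roll":0,"grip":0},{"xyz":[0,-1,0],"roll":0,"grip":0},{"xyz":[0,0,0],"roll":0,"grip":0},{"xyz":[0,0,0],"roll":0,"grip":0}]}}

```text
time_s: 18.43
position: [0.4976, 0.148, 0.1479]
tcp_rot: [[-0.999, -0.038, -0.001], [-0.038, 0.999, 0.004], [0.001, 0.004, -1.0]]
force: [0.1, 6.0, -4.7]
opening: 0.321
grasp_force: 30.0
```

Request:
{"api": "move_arm", "payload": {"increments": [{"xyz":[0,-1.6,0],"roll":0,"grip":0},{"xyz":[0,-1.5,0],"roll":0,"grip":0},{"xyz":[0,-1,0],"roll":0,"grip":0},{"xyz":[0,-0.7,0],"roll":0,"grip":0},{"xyz":[0,0,0],"roll":0,"grip":0}]}}

```text
time_s: 18.85
position: [0.4977, 0.1434, 0.148]
tcp_rot: [[-0.999, -0.038, -0.001], [-0.038, 0.999, 0.004], [0.001, 0.004, -1.0]]
force: [-0.4, 5.6, -5.2]
opening: 0.322
grasp_force: 30.0
```

Request:
{"api": "move_arm", "payload": {"increments": [{"xyz":[0,-0.2,0],"roll":0,"grip":0},{"xyz":[0,-0.2,0],"roll":0,"grip":0},{"xyz":[0,0,0],"roll":0,"grip":0},{"xyz":[0,0,0],"roll":0,"grip":0}]}}

```text
time_s: 19.18
position: [0.4977, 0.1431, 0.148]
tcp_rot: [[-0.999, -0.038, -0.001], [-0.038, 0.999, 0.004], [0.001, 0.004, -1.0]]
force: [-0.1, 5.9, -4.4]
opening: 0.315
grasp_force: 30.0
```

```bash
cat > r.py <<'E'
from h import *
np.set_printoptions(precision=5,suppress=True)
s=bot.read_state();print(s['position'],'S',np.array(s['position'])[:2]@EY,s['tcp_rot'][1],s['force'])
E
python3 r.py
```

```text
[0.49771 0.14313 0.14795] S 0.1236592366649074 [-0.03773  0.99928  0.00407] [-0.13087  5.94237 -4.40673]
```

Request:
{"api": "move_arm", "payload": {"increments": [{"xyz":[0,-0.3,0],"roll":0,"grip":0},{"xyz":[0,-0.3,0],"roll":0,"grip":0},{"xyz":[0,-0.2,0],"roll":0,"grip":0},{"xyz":[0,0,0],"roll":0,"grip":0},{"xyz":[0,0,0],"roll":0,"grip":0}]}}

```text
time_s: 19.6
position: [0.4978, 0.1424, 0.1479]
tcp_rot: [[-0.999, -0.038, -0.001], [-0.038, 0.999, 0.004], [0.001, 0.004, -1.0]]
force: [-0.8, 6.3, -5.5]
opening: 0.317
grasp_force: 30.0
```

```bash
python3 r.py
```

```text
[0.49775 0.14236 0.14793] S 0.12288400900199224 [-0.03779  0.99928  0.00409] [-0.81953  6.29878 -5.52161]
```

Request:
{"api": "move_arm", "payload": {"increments": [{"xyz":[0,-0.3,0],"roll":0,"grip":0},{"xyz":[0,0,0],"roll":0,"grip":0},{"xyz":[0,0,0],"roll":0,"grip":0}]}}

```text
time_s: 19.85
position: [0.4977, 0.1421, 0.1479]
tcp_rot: [[-0.999, -0.038, -0.001], [-0.038, 0.999, 0.004], [0.001, 0.004, -1.0]]
force: [-0.8, 4.9, -4.7]
opening: 0.32
grasp_force: 30.0
```

```bash
python3 r.py
```

```text
[0.49775 0.14205 0.14794] S 0.12257700847923893 [-0.03773  0.99928  0.0041 ] [-0.79315  4.93187 -4.67939]
```

Request:
{"api": "move_arm", "payload": {"increments": [{"xyz":[0,-0.3,0],"roll":0,"grip":0},{"xyz":[0,0,0],"roll":0,"grip":0},{"xyz":[0,0,0],"roll":0,"grip":0}]}}

```text
time_s: 20.1
position: [0.4978, 0.1419, 0.1479]
tcp_rot: [[-0.999, -0.038, -0.001], [-0.038, 0.999, 0.004], [0.001, 0.004, -1.0]]
force: [-0.2, 6.9, -4.9]
opening: 0.316
grasp_force: 30.0
```

```bash
python3 r.py
```

```text
[0.49777 0.14186 0.14794] S 0.12238596700970855 [-0.03765  0.99928  0.00432] [-0.20659  6.87444 -4.90445]
```

Request:
{"api": "move_arm", "payload": {"increments": [{"xyz":[0,-0.2,0],"roll":0,"grip":0},{"xyz":[0,0,0],"roll":0,"grip":0},{"xyz":[0,0,0],"roll":0,"grip":0}]}}

```text
time_s: 20.35
position: [0.4978, 0.1418, 0.1479]
tcp_rot: [[-0.999, -0.038, -0.001], [-0.038, 0.999, 0.005], [0.001, 0.005, -1.0]]
force: [-0.4, 6.4, -4.5]
opening: 0.313
grasp_force: 30.0
```

```bash
python3 r.py
```

```text
[0.49776 0.14184 0.14794] S 0.12236091402910058 [-0.03768  0.99928  0.00461] [-0.39672  6.36255 -4.51432]
```

Request:
{"api": "move_arm", "payload": {"increments": [{"xyz":[0,1.6,0],"roll":0,"grip":0},{"xyz":[0,1.5,0],"roll":0,"grip":0},{"xyz":[0,1.5,0],"roll":0,"grip":0},{"xyz":[0,0,0],"roll":0,"grip":0},{"xyz":[0,0,0],"roll":0,"grip":0}]}}

```text
time_s: 20.77
position: [0.4983, 0.144, 0.1484]
tcp_rot: [[-0.999, -0.039, 0.0], [-0.039, 0.999, -0.0], [-0.0, -0.001, -1.0]]
force: [-0.1, 0.5, -1.8]
opening: 0.315
grasp_force: 30.0
```

Request:
{"api": "move_arm", "payload": {"increments": [{"xyz":[0,0,-5],"roll":0,"grip":0},{"xyz":[0,0,-10],"roll":0,"grip":0},{"xyz":[0,0,-18],"roll":0,"grip":0},{"xyz":[0,0,-20],"roll":0,"grip":0},{"xyz":[0,0,0],"roll":0,"grip":0}]}}

```text
time_s: 21.18
position: [0.5013, 0.1444, 0.2056]
tcp_rot: [[-0.999, -0.039, 0.009], [-0.039, 0.999, 0.0], [-0.009, 0.0, -1.0]]
force: [1.2, -0.6, -1.4]
opening: 0.317
grasp_force: 30.0
```

Request:
{"api": "move_arm", "payload": {"increments": [{"xyz":[2.6,34.6,0],"roll":0,"grip":0},{"xyz":[2.6,34.6,0],"roll":0,"grip":0},{"xyz":[2.6,34.6,0],"roll":0,"grip":0},{"xyz":[2.6,34.6,0],"roll":0,"grip":0},{"xyz":[2.6,34.6,0],"roll":0,"grip":0}]}}

```text
time_s: 21.6
position: [0.4778, 0.3179, 0.201]
tcp_rot: [[-0.999, -0.039, -0.0], [-0.039, 0.999, -0.0], [0.0, -0.0, -1.0]]
force: [0.6, -0.3, -1.6]
opening: 0.316
grasp_force: 30.0
```

Request:
{"api": "move_arm", "payload": {"increments": [{"xyz":[2.6,34.6,0],"roll":0,"grip":0},{"xyz":[2.6,34.6,0],"roll":0,"grip":0},{"xyz":[0,0,0],"roll":0,"grip":0},{"xyz":[0,0,0],"roll":0,"grip":0}]}}

```text
time_s: 21.93
position: [0.4696, 0.387, 0.2006]
tcp_rot: [[-0.999, -0.043, -0.0], [-0.043, 0.999, -0.001], [0.0, -0.001, -1.0]]
force: [-0.5, -1.0, -1.5]
opening: 0.319
grasp_force: 30.0
```

```bash
python3 r.py; python3 -c "
from h import *
report('b6')"
```

```text
[0.46959 0.387   0.2006 ] S 0.36843559516088925 [-0.04277  0.99908 -0.0006 ] [-0.52866 -1.04818 -1.54356]
tcp [0.4695876  0.38700081 0.20059517] s 0.36843559516088925 under 0.15239517011416318 yaw 2.451462538760096 F -1.0268147141878705 [-0.5286558  -1.04817906 -1.54356225] t 21.9333
scene orange top S (np.float64(0.33631725444646343), np.float64(0.4004021300914045)) ((468.23870849609375, 386.897705078125), (48.82469940185547, 64.3844985961914), 2.6790175437927246)
scene bar 949 -44.0 36.1 153.5
scene bar 122 160.5 198.9 237.2
top bar 1142 -43.8 80.5 235.3
```

Request:
{"api": "move_arm", "payload": {"increments": [{"xyz":[0,0,35],"roll":0,"grip":0},{"xyz":[0,0,35],"roll":0,"grip":0},{"xyz":[0,0,35],"roll":0,"grip":0},{"xyz":[0,0,25],"roll":0,"grip":0},{"xyz":[0,0,10],"roll":0,"grip":0}]}}

```text
time_s: 22.45
position: [0.4682, 0.3822, 0.0574]
tcp_rot: [[-0.999, -0.037, -0.007], [-0.037, 0.999, -0.004], [0.007, -0.004, -1.0]]
force: [-1.0, 0.4, -1.7]
opening: 0.319
grasp_force: 30.0
```

Request:
{"api": "move_arm", "payload": {"increments": [{"xyz":[0,0,4],"roll":0,"grip":0},{"xyz":[0,0,3],"roll":0,"grip":0},{"xyz":[0,0,2],"roll":0,"grip":0},{"xyz":[0,0,0],"roll":0,"grip":0},{"xyz":[0,0,0],"roll":0,"grip":0}]}}

```text
time_s: 22.87
position: [0.4715, 0.3861, 0.0538]
tcp_rot: [[-0.999, -0.039, 0.003], [-0.039, 0.999, 0.001], [-0.003, 0.001, -1.0]]
force: [-0.6, -0.2, -2.0]
opening: 0.321
grasp_force: 30.0
```

Request:
{"api": "move_arm", "payload": {"increments": [{"xyz":[0,0,1.5],"roll":0,"grip":0},{"xyz":[0,0,1.5],"roll":0,"grip":0},{"xyz":[0,0,1],"roll":0,"grip":0},{"xyz":[0,0,0],"roll":0,"grip":0},{"xyz":[0,0,0],"roll":0,"grip":0}]}}

```text
time_s: 23.28
position: [0.4703, 0.3856, 0.0482]
tcp_rot: [[-0.999, -0.039, -0.0], [-0.039, 0.999, -0.0], [0.0, -0.0, -1.0]]
force: [1.2, 1.1, -1.6]
opening: 0.321
grasp_force: 30.0
```

Request:
{"api": "move_arm", "payload": {"increments": [{"xyz":[0,0,0.7],"roll":0,"grip":0},{"xyz":[0,0,0],"roll":0,"grip":0},{"xyz":[0,0,0],"roll":0,"grip":0}]}}

```text
time_s: 23.53
position: [0.4704, 0.3856, 0.0482]
tcp_rot: [[-0.999, -0.039, 0.0], [-0.039, 0.999, 0.0], [-0.0, 0.0, -1.0]]
force: [-1.8, -0.9, 4.8]
opening: 0.319
grasp_force: 30.0
```

Bench contact at z = 0.0482 and +4.8 N. Opening the gripper.

Request:
{"api": "move_arm", "payload": {"increments": [{"xyz":[0,0,-0.5],"roll":0,"grip":45},{"xyz":[0,0,0],"roll":0,"grip":70},{"xyz":[0,0,0],"roll":0,"grip":100},{"xyz":[0,0,0],"roll":0,"grip":100},{"xyz":[0,0,0],"roll":0,"grip":100}]}}

```text
time_s: 23.95
position: [0.4705, 0.3856, 0.0479]
tcp_rot: [[-0.999, -0.039, 0.0], [-0.039, 0.999, 0.0], [-0.0, 0.0, -1.0]]
force: [-0.4, -1.2, 0.3]
opening: 0.607
grasp_force: 0.0
```

Request:
{"api": "move_arm", "payload": {"increments": [{"xyz":[0,0,0],"roll":0,"grip":100},{"xyz":[0,0,0],"roll":0,"grip":100},{"xyz":[0,0,0],"roll":0,"grip":100}]}}

```text
time_s: 24.2
position: [0.4704, 0.3856, 0.048]
tcp_rot: [[-0.999, -0.039, 0.0], [-0.039, 0.999, 0.0], [-0.0, 0.0, -1.0]]
force: [-0.3, 1.2, -0.8]
opening: 0.836
grasp_force: 0.0
```

Request:
{"api": "move_arm", "payload": {"increments": [{"xyz":[0,0,-10],"roll":0,"grip":100},{"xyz":[0,0,-20],"roll":0,"grip":100},{"xyz":[0,0,-35],"roll":0,"grip":100},{"xyz":[0,0,-40],"roll":0,"grip":100},{"xyz":[0,0,-40],"roll":0,"grip":100}]}}

```text
time_s: 24.62
position: [0.4698, 0.3852, 0.1947]
tcp_rot: [[-0.999, -0.039, -0.001], [-0.039, 0.999, -0.001], [0.001, -0.001, -1.0]]
force: [0.5, 0.8, 0.8]
opening: 0.999
grasp_force: 0.0
```

Request:
{"api": "move_arm", "payload": {"increments": [{"xyz":[30,20,0],"roll":0,"grip":100},{"xyz":[35,25,0],"roll":0,"grip":100},{"xyz":[20,30,0],"roll":0,"grip":100},{"xyz":[0,30,0],"roll":0,"grip":100},{"xyz":[0,0,0],"roll":0,"grip":100}]}}

```text
time_s: 25.03
position: [0.3812, 0.4916, 0.1947]
tcp_rot: [[-0.999, -0.044, 0.003], [-0.044, 0.999, 0.005], [-0.003, 0.005, -1.0]]
force: [0.8, 1.1, 0.4]
opening: 1.004
grasp_force: 0.0
```

```bash
python3 - <<'E'
from h import *
np.set_printoptions(precision=4,suppress=True)
out=[]
for n in('scene','top'):
    im,d=bot.capture(n);W=world(n,d);S=W[...,:2]@EY;X=W[...,:2]@EX;z=W[...,2]
    x=X-.505;k=(z>.103)&(z<.126)&(S>-.06)&(S<.26)&(abs(x)<.055)
    v=np.sort(S[k]);print(n,[(len(g),round(np.median(g)*1e3,1),round((g[0]+g[-1])*500,1)) for g in np.split(v,np.where(np.diff(v)>.006)[0]+1) if len(g)>15])
    out.append(cv2.resize(im,(400,300),interpolation=3))
save('end.png',np.hstack(out))
E
```

```text
scene [(329, np.float64(-29.4), np.float64(-28.5)), (301, np.float64(27.2), np.float64(28.7)), (305, np.float64(83.7), np.float64(85.8)), (268, np.float64(140.7), np.float64(142.6))]
top [(303, np.float64(-28.1), np.float64(-28.9)), (297, np.float64(28.8), np.float64(28.1)), (291, np.float64(85.3), np.float64(85.5)), (291, np.float64(142.1), np.float64(142.4))]
```

View pics/end.png

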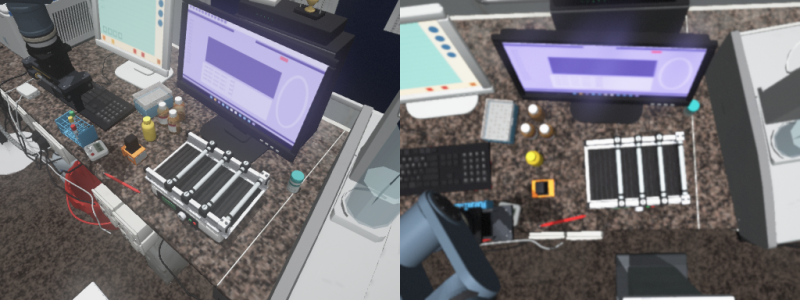

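The end picture shows four evenly spaced bars. Spacings are about 56.7, 56.5 and 56.9 mm, within the measuring noise. The gauge stands upright at (133,148) in the scene half, and the three bottles and the yellow one are still standing near (170,115).

```bash
python3 -c "
from rig import bot
print(bot.hand_in())"
```

```text
the job is handed in; nothing more can be done
None
```

I set all three sliding bars in order, each drawn in until the nose met the bar before it (camera spacings 56.5 to 56.9 mm against 57 mm), stood the gauge upright on the bench with the bottles untouched, and handed the job in at about 25 s of the 59 s allowed; no verdict came back.

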